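# Put the filter's selector wheel back into service

## Task

The water filter's selector wheel has been left off its service position: press the wheel down against its spring to free it, turn it until the sector with the bar-shaped mark shows in the window, and let it spring back up so that it locks in its notch there. Do not force the wheel, and leave the shut tap and the loose plumbing parts as they are.

Things in the scene. Friction and masses are not known exactly. Their poses are not given: they have to be found in the camera images.
- filter: Water filter fixed to the tiled ledge: clear round bowl, white head (top of its cap 173 mm above the ledge), a chrome pipe to each side ending 200 mm from the axis. Origin on the ledge on the axis of bowl and wheel, z up; x points from the axis to the window, y along the pipe with the tap. Six notches in the head, 60 degrees apart, lock the wheel when it is fully up.
- wheel: Black selector wheel on the head, turning endlessly about the filter's axis: disc 120 mm across, 6 mm thick, with an upright grip bar over its centre, 60 long, 16 wide, 34 high, bar top 234 mm above the ledge when fully up. x points along the bar to the mark, z up; origin on the axis, at z 0 when fully up. The short way to service is clockwise from above, 60 to 132 degrees, past another notch.
- mark (a point): Centre of the white bar-shaped mark (15 x 10 mm, long side radial) on the disc's top face, 49 mm from the axis, 187 mm above the ledge when the wheel is fully up (locked), 182 mm when it is 5 mm down and riding unlocked between notches. The five other sectors carry small round dots instead. Keys, notches and stop inside are plastic: load them with no more than about 30 N.
- window (a point): Centre of the window, top face, 194.5 mm above the ledge, 49 mm from the axis: fixed white frame over the wheel's rim, opening 34 mm along the rim; its inner edge is 35 mm from the axis. The service notch may lie up to 12 degrees to either side of mid-window, unseen, varying by unit; the wheel springs up only within 3 degrees of it, so feel for it: over it only the hand holds the wheel down.
- grip (a point): Point on the axis in the grip bar, 12 mm below its top: grip here, fingers either side of the 16 mm width. 222 mm above the ledge when fully up. The wheel's spring pushes up with about 5 N when up, 8 N when down. At 5 to 7 mm down the wheel turns freely (about 0.1 N m); at 5 mm its keys touch the lands between notches, which carry the spring; at 7 mm is a hard stop, not to be leant on.
- tap (a joint): Lever of the tap on the inlet pipe, rad: 0 = shut (lever across the pipe), 1.57 = open. It turns about a vertical axis 132 mm from the filter's axis along its y, is 66 mm long, points to the filter's -x side and lies 176 mm above the ledge. To be left shut.
- trap: Loose chrome U-bend pipe, 32 mm pipe, about 160 x 130 mm, lying flat. Not part of the job.
- slip_nut: Loose brass six-sided nut, 48 mm across, 14 mm high. Not part of the job.
- spanner: Loose steel spanner, 200 mm long, lying flat. Not part of the job.

How it is judged:
By the outcome, as a careful person would: the job done as asked, in the order asked, and still so for the second after the job is handed in, with the robot touching nothing.
It also fails if it takes over 58 s, if anything falls off the work surface, if the arm or the gripper's body presses on something with over 40 N, if the wrist force passes 120 N, or if a joint passes its speed limit or range.

## Robot

A 6-joint arm with a two-finger parallel gripper is mounted at the origin on the work surface. World frame = base frame: x ahead of the robot, y to its left, z up, the work surface at z = 0. Lengths are in m, angles in rad, forces in N, time in s.
With the tool pointing down it reaches from about 0.35 to 0.775 m from the base axis. Payload 5.5 kg.
Tool frame: the origin (TCP) lies at the very end of the fingers, on their centre line; the grasp point (between the pads) lies env.grasp_offset behind it (env.grasp_offset is the distance from the TCP to the grasp point, in m); x points along the fingers, y is the direction in which the jaws open and shut, and the axes are right-handed (so a half turn about x gives the same grasp; the last joint's range is limited). The gripper opens to 85 mm and grips with 20 to 120 N. Pads are 22 mm wide; open, the fingers measure 114 mm over their backs; the gripper's body (76 mm by 85 mm) begins 54 mm behind the grasp point. The pads swing forward as they close: fully open they stand 13 mm farther back than shut.
Start: joints at [1.205, 0.313, 0.046, 1.304, 0, 1.431], TCP at [0.129, 0.56, 0.206] pointing down, gripper open.
Joint ranges: [-2.76, 2.76], [-0.86, 1.69], [-1.03, 1.26], [-2.2, 2.34], [-1.47, 1.5], [-3.14, 3.14]. Speed limits (rad/s): [2.57, 2.57, 3.14, 3.14, 3.14, 3.14].

## Interface

Orientations are given as a unit quaternion [w, x, y, z].
In Python, from workcell import get_state, viewer, job, env gives the robot as it stands.
- The arm moves only by the tool send_rows, never from a script. Its argument "plan" is a list of rows, each a list of 6 numbers: the shift along the tool's x, y, z in mm, then the turn, a rotation vector about the tool's x, y, z in degrees. A call has exactly 10 rows; each row is the pose to reach, as a shift and turn from the pose commanded when the call began, along the tool's axes at that moment; what a row does not reach only later rows make up. A row lasts 1/8 s, in which the tool goes at most 62.5 mm and 10.7 degrees, less where a joint would pass 70% of its speed; a pose out of reach is approached as far as the arm can. A call with a gripper value outside its range is refused whole. "claw" is the finger opening in mm, from 0 to 85.4, set as the call begins (left out, the last holds). The fingers move at their own pace and stop on an object; "newtons" is the grip in N (left out, the last holds). Time passes only in rows, so rows that repeat a pose let the fingers close, or fill a call up. It gives the time, the measured TCP pose, the force and the opening at its end, in the units of the state.
- get_state(): the state, without advancing time (a new reading comes with each control period).
- viewer.read_camera(name): name is "scene" or "top" or "wrist"; returns a dict with "frame" (480x640x3 uint8, blue, green, red), "mtx" (3x3 intrinsics, pixels), "rvec" (rotation vector, rad) and "tvec" (3), from world to camera coordinates, as OpenCV has them. Camera axes: x right, y down, z forward; pixel columns grow to the right and rows downward; lengths in m; the calibration is good to about 2 mm. A picture is of the moment at which its call begins. There is no depth.
- job.hand_in(): hands the job in, once; it reports no verdict.
The state is a dict: "clock": time; "joint_pos": joint angles; "qvel": joint speeds; "tau": joint torques, N m; "tcp_pos": TCP position; "orientation": TCP orientation; "wrist_force": force on the tool from outside, world axes, zero at the start; "ft_torque": the same for the moment, N m; "finger_gap": finger opening in m.
Only numpy, scipy, OpenCV 4.12 (cv2) and the standard library are available. Lean on these libraries where they do the work, as an engineer would, in place of code of your own. Each camera call takes 0.05 s, during which the arm holds its last target.

## Working session

There is one attempt and no reset: what is moved stays moved. The work goes in short steps, Python scripts to look and compute and a tool call to move; the robot and the scene stay as the last step left them, time stands still between calls to the robot, and variables do not carry over. Pictures are saved under pics/ and viewed, and the job is handed in when it is done.

Besides the shell and the picture viewer there is one more tool, called after "Call:" as name(argument=value, ...), one argument or row to a line, values as JSON. send_rows: Moves the arm, as the interface text tells. Its arguments: {"type":"object","properties":{"plan":{"type":"array"},"claw":{"type":"number"},"newtons":{"type":"number"}},"required":["plan"]}

```bash
mkdir -p pics; ls
python3 - <<'E'
from workcell import get_state, viewer, job, env
import cv2
s=get_state()
for k,v in s.items(): print(k,v)
print(env.grasp_offset)
for n in ("scene","top","wrist"):
    c=viewer.read_camera(n); cv2.imwrite(f"pics/{n}0.png",c["frame"]); print(n,c["mtx"],c["rvec"],c["tvec"])
E
```

```text
pics
clock 0.0
joint_pos [ 1.20540282e+00  3.14038789e-01  4.49736358e-02  1.30363760e+00
 -1.44212401e-05  1.43122475e+00]
qvel [-7.96887850e-05  5.68199990e-04  6.01776752e-04 -9.25654305e-04
  8.15664875e-04 -1.14973901e-03]
tau [ 1.29867320e-03 -4.80627608e+01  2.98533136e+01  1.94383529e-02
 -3.15088591e-04  2.32055612e-06]
tcp_pos [0.12853579 0.55985484 0.20458493]
orientation [ 0.7024404   0.0790166   0.70276728 -0.08032446]
wrist_force [ 0.22581107  0.28924945 -1.21921101]
ft_torque [ 0.02362362 -0.03433418  0.00759501]
finger_gap 0.085520339746634
0.0187
scene [[567.17919945   0.         318.10351374]
 [  0.         567.17919945 237.61893396]
 [  0.           0.           1.        ]] [ 0.55425131 -2.6010045   1.2868132 ] [0.50942962 0.28231615 0.99757357]
top [[487.29870593   0.         312.95513504]
 [  0.         487.29870593 234.55270072]
 [  0.           0.           1.        ]] [ 2.13842465 -2.03916461  0.24378106] [-0.04984434  0.57231906  1.05770654]
wrist [[418.36685588   0.         319.17452703]
 [  0.         418.36685588 247.47766975]
 [  0.           0.           1.        ]] [-2.25395206 -1.79377849 -0.28650362] [-0.57595178 -0.03981221  0.37933146]
```

View pics/scene0.png

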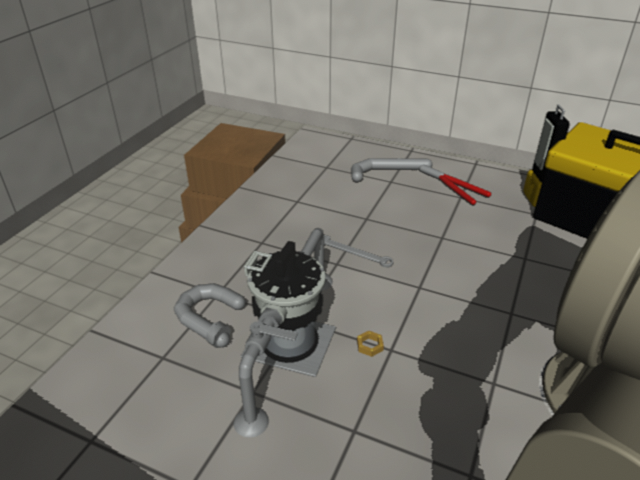

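View pics/top0.png

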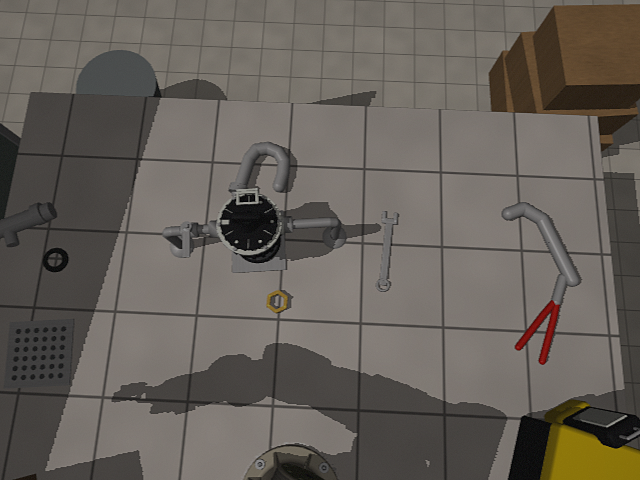

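View pics/wrist0.png

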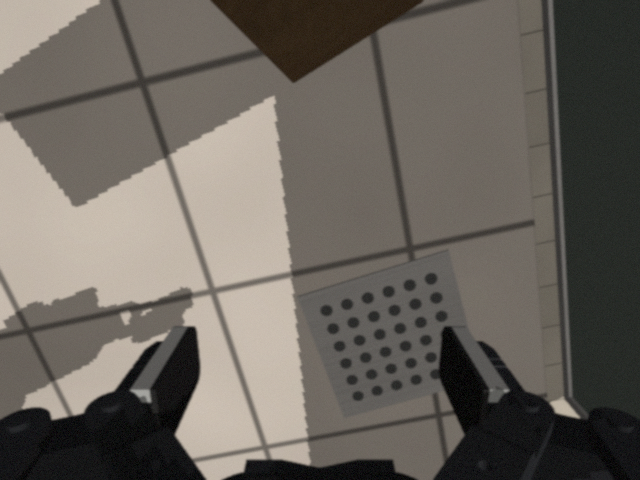

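Run:
```python
import cv2
a=cv2.imread("pics/top0.png")[150:290,150:350]; cv2.imwrite("pics/topz.png",cv2.resize(a,(800,560),interpolation=cv2.INTER_CUBIC))
a=cv2.imread("pics/scene0.png")[220:370,190:390]; cv2.imwrite("pics/scz.png",cv2.resize(a,(800,600),interpolation=cv2.INTER_CUBIC))
```

```text
(no output)
```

View pics/topz.png

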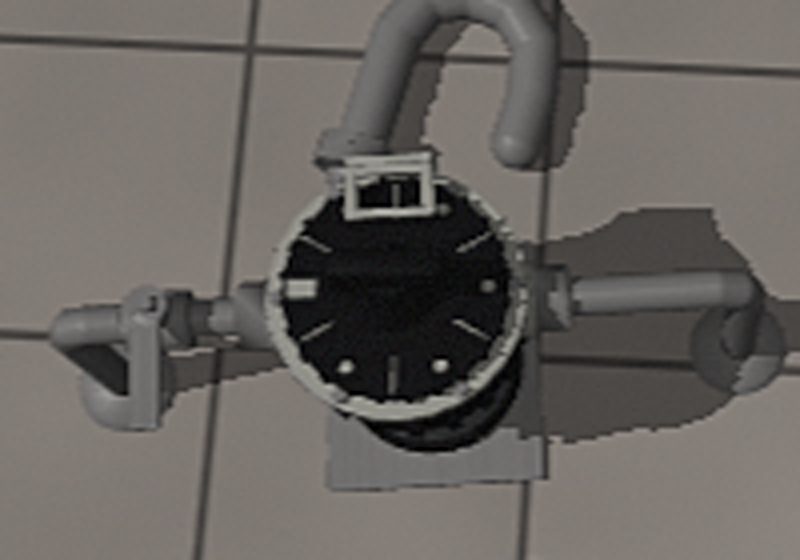

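View pics/scz.png

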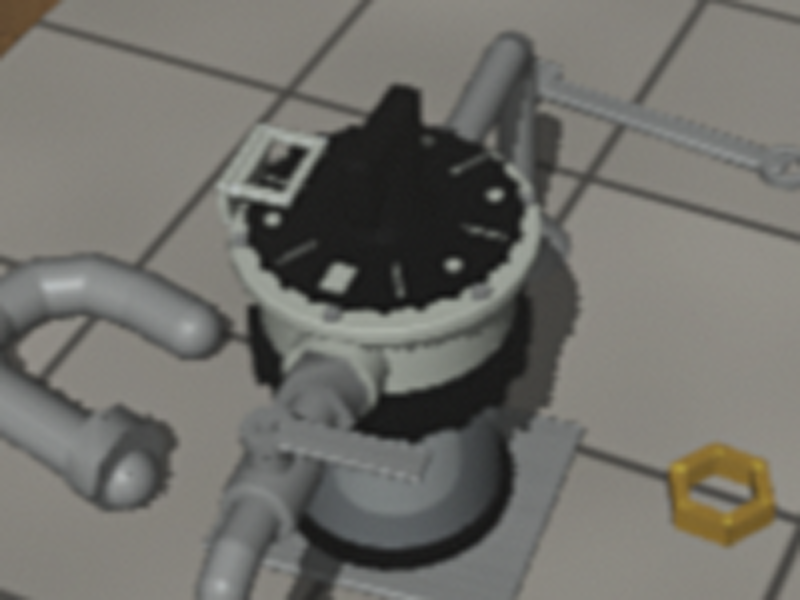

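```bash
cat > h.py <<'E'
import numpy as np, cv2
def ray(c,uv,z):
    R=cv2.Rodrigues(np.array(c["rvec"]))[0]; t=np.array(c["tvec"]).ravel()
    o=-R.T@t
    p=cv2.undistortPoints(np.array([[uv]],float),np.array(c["mtx"]),None)[0,0]
    d=R.T@np.array([p[0],p[1],1.]); return o+d*(z-o[2])/d[2]
def proj(c,P):
    return cv2.projectPoints(np.array(P,float).reshape(-1,1,3),np.array(c["rvec"]),np.array(c["tvec"]),np.array(c["mtx"]),None)[0][:,0]
def blobs(c,box,thr=110,amin=3):
    x0,y0,x1,y1=box
    g=cv2.cvtColor(c["frame"],cv2.COLOR_BGR2GRAY)[y0:y1,x0:x1]
    n,l,s,ce=cv2.connectedComponentsWithStats((g>thr).astype(np.uint8))
    out=[]
    for i in range(1,n):
        if s[i,4]>=amin:
            ys,xs=np.nonzero(l==i); w=g[ys,xs].astype(float)-60
            out.append((np.array([(xs*w).sum()/w.sum()+x0,(ys*w).sum()/w.sum()+y0]),s[i,4],s[i,2:4]))
    return out
E
python3 - <<'E'
from h import *
from workcell import viewer
for n,box in (("top",(205,180,295,265)),("scene",(240,240,335,310))):
    c=viewer.read_camera(n)
    for uv,a,wh in blobs(c,box,90,3):
        print(n,uv.round(1),a,wh,ray(c,uv,.187).round(4),ray(c,uv,.182).round(4))
E
```

```text
top [206.  194.5] 110 [ 5 42] [0.6214 0.205  0.187 ] [0.623  0.2062 0.182 ]
top [237.6 219.6] 2901 [81 85] [0.5696 0.1337 0.187 ] [0.571  0.1346 0.182 ]
top [291.  198.2] 170 [ 9 30] [0.6215 0.0256 0.187 ] [0.6232 0.0259 0.182 ]
top [279.5 213.6] 4 [2 2] [0.5869 0.0476 0.187 ] [0.5883 0.0481 0.182 ]
top [224.9 221.5] 28 [7 4] [0.5644 0.1598 0.187 ] [0.5658 0.1608 0.182 ]
top [289.4 225.1] 26 [ 5 10] [0.5629 0.0254 0.187 ] [0.5642 0.0257 0.182 ]
top [293.7 222.8] 7 [2 4] [0.5684 0.0169 0.187 ] [0.5698 0.0171 0.182 ]
top [280.4 223.1] 6 [2 3] [0.5664 0.0443 0.187 ] [0.5678 0.0447 0.182 ]
top [229.5 232. ] 4 [4 3] [0.5425 0.1483 0.187 ] [0.5437 0.1493 0.182 ]
top [266. 231.] 5 [5 3] [0.5481 0.0731 0.187 ] [0.5493 0.0736 0.182 ]
top [207.5 234. ] 4 [4 1] [0.536  0.1933 0.187 ] [0.5372 0.1945 0.182 ]
top [236.  241.4] 7 [3 3] [0.5232 0.1332 0.187 ] [0.5243 0.1341 0.182 ]
top [259.7 240.8] 9 [4 3] [0.5267 0.0844 0.187 ] [0.5278 0.0851 0.182 ]
top [290.4 261.9] 40 [8 6] [0.4856 0.0188 0.187 ] [0.4865 0.0191 0.182 ]
scene [275.5 275.7] 2706 [95 70] [0.578  0.1341 0.187 ] [0.5809 0.1291 0.182 ]
scene [330.6 249.2] 167 [11 23] [0.5201 0.0283 0.187 ] [0.5225 0.0225 0.182 ]
scene [312.2 254.5] 10 [3 4] [0.5443 0.0558 0.187 ] [0.5469 0.0502 0.182 ]
scene [313.3 268.2] 9 [4 3] [0.5268 0.0895 0.187 ] [0.5293 0.0842 0.182 ]
scene [257.6 274.3] 10 [4 3] [0.608  0.1433 0.187 ] [0.6111 0.1384 0.182 ]
scene [302.8 285.8] 9 [4 3] [0.5241 0.1382 0.187 ] [0.5266 0.1333 0.182 ]
scene [274. 289.] 43 [9 7] [0.5647 0.165  0.187 ] [0.5674 0.1603 0.182 ]
scene [332.6 305.5] 39 [ 6 12] [0.4599 0.1614 0.187 ] [0.4618 0.1567 0.182 ]
scene [247.9 307.6] 36 [11  5] [0.5826 0.2214 0.187 ] [0.5855 0.2171 0.182 ]
```

Run:
```python
from h import *
from workcell import viewer
from scipy.optimize import least_squares
C={n:viewer.read_camera(n) for n in("top","scene")}
T=[("top",(224.9,221.5),0),("top",(236,241.4),60),("top",(259.7,240.8),120),("top",(271.9,221.6),180)]
c=C["top"]
for uv,a,wh in blobs(c,(266,215,278,228),70,3): print(uv,a); 
S=[("scene",(274,289),0),("scene",(302.8,285.8),60),("scene",(313.3,268.2),120),("scene",(257.6,274.3),-60)]
for z in (.187,.1845,.182):
  for nm,L in (("top",T),("scene",S),("both",T+S)):
    pts=[(ray(C[n],uv,z)[:2],np.radians(a)) for n,uv,a in L]
    f=lambda p:np.concatenate([p[:2]+.049*np.array([np.cos(p[2]+a),np.sin(p[2]+a)])-q for q,a in pts])
    r=least_squares(f,[.565,.11,1.5],x_scale=[.01,.01,.1]); print(z,nm,r.x[:2].round(4),np.degrees(r.x[2]).round(2),(r.fun*1e3).round(1))
    if nm!="both": pass
# window blob
g=cv2.cvtColor(c["frame"],cv2.COLOR_BGR2GRAY)
for n,b in (("top",(232,186,262,208)),("scene",(240,248,276,274))):
    fr=C[n]["frame"][b[1]:b[3],b[0]:b[2]]; cv2.imwrite(f"pics/win_{n}.png",cv2.resize(fr,None,fx=20,fy=20,interpolation=cv2.INTER_CUBIC))
```

```text
[271.66451613 220.90967742] 7
0.187 top [0.567 0.111] 92.92 [ 0.1  0.1  0.2  0.2 -0.9 -0.1  0.7 -0.1]
0.187 scene [0.5676 0.1163] 93.45 [-0.1  0.2 -0.3 -0.  -0.2 -0.2  0.5 -0. ]
0.187 both [0.5673 0.1138] 93.46 [-0.1  2.8  0.3  2.5 -0.3  2.3  1.4  2.7 -0.4 -2.3 -0.7 -2.6 -0.5 -2.8
  0.2 -2.6]
0.1845 top [0.5676 0.1114] 92.92 [ 0.  -0.   0.2  0.1 -0.8 -0.1  0.6 -0. ]
0.1845 scene [0.5689 0.1138] 93.45 [-0.1  0.1 -0.2 -0.  -0.  -0.   0.3 -0. ]
0.1845 both [0.5682 0.1126] 93.17 [ 0.4  1.2  0.8  1.2 -0.1  1.   1.5  1.3 -0.6 -1.1 -0.8 -1.  -0.9 -1.1
 -0.2 -1.4]
0.182 top [0.5682 0.1118] 92.92 [-0.  -0.2  0.3  0.  -0.8  0.   0.6  0.1]
0.182 scene [0.5703 0.1113] 93.45 [-0.1 -0.  -0.1 -0.   0.1  0.1  0.1 -0.1]
0.182 both [0.5692 0.1115] 92.89 [ 0.9 -0.4  1.3 -0.2  0.1 -0.2  1.5 -0.2 -0.8  0.2 -1.   0.5 -1.3  0.7
 -0.7 -0.3]
```

View pics/win_top.png

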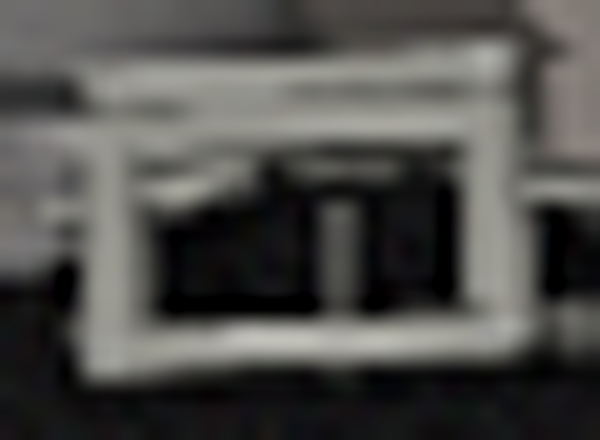

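View pics/win_scene.png

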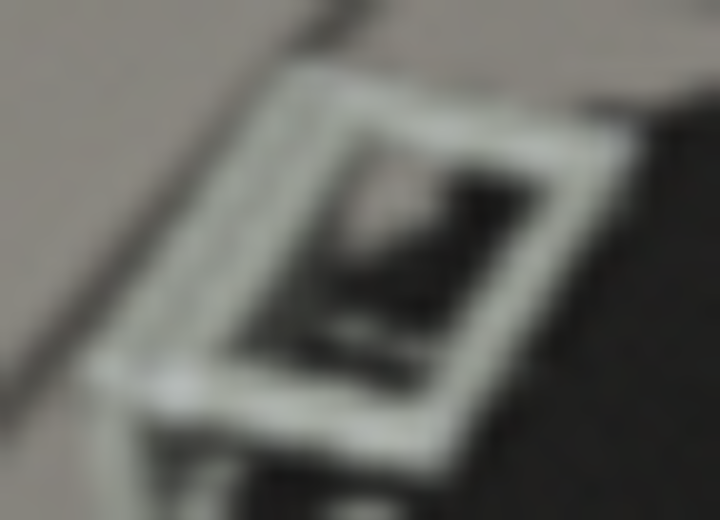

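Run:
```python
from h import *
from workcell import viewer
C={n:viewer.read_camera(n) for n in("top","scene")}
ax=np.array([.5692,.1115])
for n,x0,y0,P in (("top",232,186,[(95,375),(530,350),(150,320),(465,305),(90,115),(520,90)]),("scene",240,248,[(440,475),(635,140),(410,395),(550,185),(85,370),(300,65)])):
    q=[ray(C[n],(x/20-.5+x0,y/20-.5+y0),.1945)[:2] for x,y in P]
    for a,b in ((0,1),(2,3),(4,5)):
        d=q[a]-q[b]; m=(q[a]+q[b])/2
        print(n,q[a].round(4),q[b].round(4),'len',np.linalg.norm(d).round(4),'normal az',np.degrees(np.arctan2(-d[0],d[1])).round(1),'mid az',np.degrees(np.arctan2(m[1]-ax[1],m[0]-ax[0])).round(1),'r',np.linalg.norm(m-ax).round(4))
    # pipes in top
for p in [(213,229.5),(247,0)]: pass
```

```text
top [0.6006 0.1381] [0.6055 0.0931] len 0.0453 normal az 6.1 mid az 6.9 r 0.0341
top [0.6069 0.1329] [0.6101 0.1002] len 0.0328 normal az 5.5 mid az 7.3 r 0.0396
top [0.629 0.141] [0.6339 0.0962] len 0.0451 normal az 6.2 mid az 6.5 r 0.0627
scene [0.601 0.141] [0.6071 0.0938] len 0.0476 normal az 7.3 mid az 9.6 r 0.0354
scene [0.6085 0.1327] [0.611  0.1024] len 0.0304 normal az 4.8 mid az 8.5 r 0.041
scene [0.6359 0.1412] [0.6396 0.0965] len 0.0449 normal az 4.7 mid az 6.2 r 0.0689
```

```bash
cat >> h.py <<'E'
from scipy.spatial.transform import Rotation as Ro
def tool(s):
    w,x,y,z=s["orientation"]; return Ro.from_quat([x,y,z,w])
def goal(s,pos,jaw_az):
    R=tool(s); y=np.array([np.cos(np.radians(jaw_az)),np.sin(np.radians(jaw_az)),0]); x=np.array([0,0,-1.]); z=np.cross(x,y)
    G=Ro.from_matrix(np.array([x,y,z]).T)
    return (R.inv().apply(np.array(pos)-s["tcp_pos"])*1e3).round(1),np.degrees((R.inv()*G).as_rotvec()).round(2)
E
python3 - <<'E'
from h import *
from workcell import get_state
s=get_state(); M=tool(s).as_matrix(); print(M.round(4)); print("jaw az",np.degrees(np.arctan2(M[1,1],M[0,1])), 'clock',s['clock'])
for az in (3,183): print(az,goal(s,[.569,.1115,.30],az))
E
```

```text
[[-0.      0.2239  0.9746]
 [-0.      0.9746 -0.2239]
 [-1.     -0.     -0.    ]]
jaw az 77.06101621559233 clock 0.45
3 (array([ -94.6, -338.9,  529.6]), array([74.06, -0.  ,  0.  ]))
183 (array([ -94.6, -338.9,  529.6]), array([-105.94,   -0.  ,   -0.  ]))
```

Call:
send_rows(
  plan=[
    [-50,0,0,0,0,0],
    [-95,0,20,-5,0,0],
    [-95,-34,60,-14,0,0],
    [-95,-68,108,-24,0,0],
    [-95,-102,156,-34,0,0],
    [-95,-136,204,-44,0,0],
    [-95,-170,252,-54,0,0],
    [-95,-204,300,-64,0,0],
    [-95,-238,350,-74,0,0],
    [-95,-270,400,-84,0,0],
  ],
  claw=34,
  newtons=50,
)

```text
clock: 1.7
tcp_pos: [0.4403, 0.2268, 0.3009]
orientation: [0.588, -0.393, 0.588, 0.393]
wrist_force: [0.9, 1.2, -0.5]
finger_gap: 0.0338
```

Run:
```python
from h import *
from workcell import get_state
s=get_state(); print(s['clock'],s['tcp_pos'],s['joint_pos'],s['finger_gap']);print(goal(s,[.569,.1115,.30],183))
```

```text
1.7 [0.44030636 0.22676796 0.30086724] [ 3.13192694e-01  1.46305051e-01  6.26927482e-02  1.48621376e+00
  2.43717816e-04 -8.64806661e-01] 0.033847364336030354
(array([   0.9, -163. ,  -57.2]), array([-25.51,   0.04,   0.04]))
```

Call:
send_rows(
  plan=[
    [0,-30,-10,-6,0,0],
    [0,-70,-22,-12,0,0],
    [0,-110,-38,-18,0,0],
    [0,-145,-50,-22,0,0],
    [0,-145,-50,-22,0,0],
    [0,-145,-50,-22,0,0],
    [0,-145,-50,-22,0,0],
    [0,-145,-50,-22,0,0],
    [0,-145,-50,-22,0,0],
    [0,-145,-50,-22,0,0],
  ],
)

```text
clock: 2.95
tcp_pos: [0.5534, 0.1261, 0.3007]
orientation: [0.504, -0.497, 0.503, 0.496]
wrist_force: [-0.1, 0.9, 0.2]
finger_gap: 0.0341
```

Run:
```python
from h import *
from workcell import get_state,viewer
s=get_state(); print(s['clock'],s['tcp_pos'],s['joint_pos'],s['wrist_force'],s['finger_gap']);print(goal(s,[.569,.1115,.30],183))
for n in("wrist","scene","top"):
    c=viewer.read_camera(n);cv2.imwrite(f"pics/{n}1.png",c['frame'])
```

```text
2.95 [0.55341947 0.12613057 0.30067478] [ 8.26034459e-02  2.94021522e-01  2.50487035e-01  1.52695190e+00
  1.16927484e-04 -1.47424914e+00] [-0.11911207  0.88612806  0.17503252] 0.03412016510001004
(array([  0.7, -15.8, -14.4]), array([-3.8 ,  0.01,  0.02]))
```

View pics/wrist1.png

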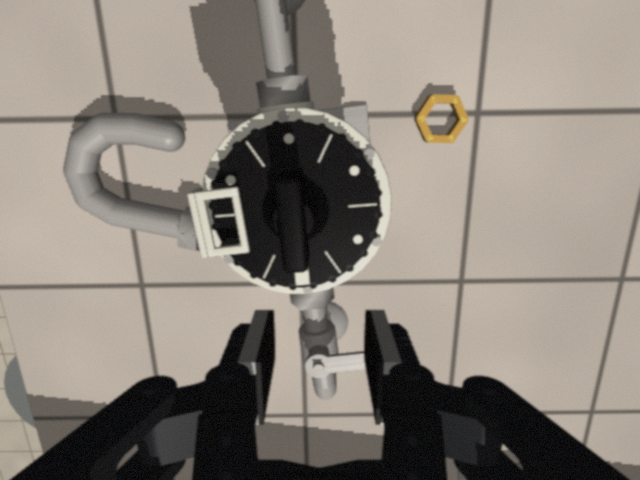

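View pics/scene1.png

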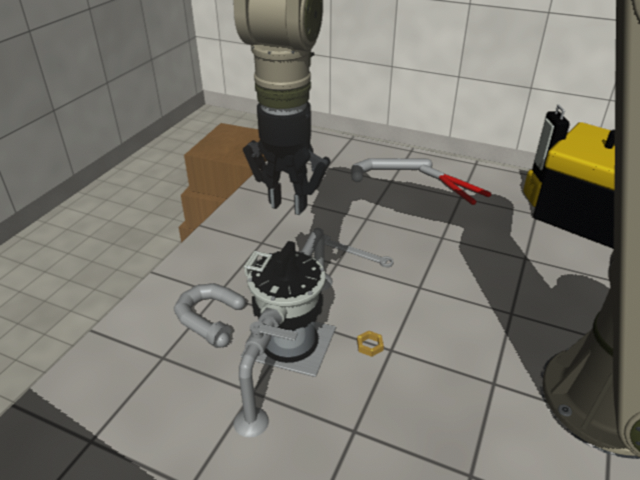

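Run:
```python
from h import *
from workcell import get_state,viewer
from scipy.optimize import least_squares
c=viewer.read_camera("wrist")
x0,y0,x1,y1=200,105,390,295
g=cv2.cvtColor(c["frame"],cv2.COLOR_BGR2GRAY)
n,l,s,ce=cv2.connectedComponentsWithStats((g>90).astype(np.uint8))
for i in range(1,n):
    if s[i,4]>15 and x0<ce[i][0]<x1 and y0<ce[i][1]<y1: print(ce[i].round(1),s[i,4],s[i,:4])
a=c["frame"][100:300,180:400]; cv2.imwrite("pics/wz.png",cv2.resize(a,(660,600),interpolation=cv2.INTER_CUBIC))
```

```text
[323.6 207.8] 234477 [  0   0 640 480]
[288.5 138.5] 66 [284 134  10  10]
[324.7 148. ] 111 [318 134  15  29]
[254.8 153.8] 108 [245 141  20  26]
[354.1 170.8] 98 [349 166  11  11]
[230.4 180.3] 62 [227 176   8  10]
[362.6 205.2] 100 [348 203  30   5]
[357.6 239.4] 87 [353 235  11  10]
```

View pics/wz.png

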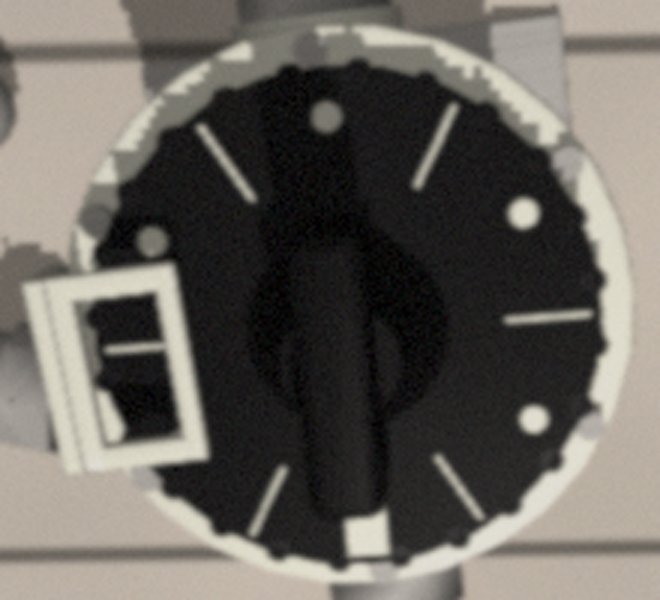

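Run:
```python
from h import *
from workcell import get_state,viewer
from scipy.optimize import least_squares
c=viewer.read_camera("wrist")
D=[((288.5,138.5),180),((354.1,170.8),120),((357.6,239.4),60),((230.4,180.3),240)]
for z in (.182,.187):
    pts=[(ray(c,uv,z)[:2],np.radians(a)) for uv,a in D]
    f=lambda p:np.concatenate([p[:2]+p[3]*np.array([np.cos(p[2]+a),np.sin(p[2]+a)])-q for q,a in pts])
    r=least_squares(f,[.565,.11,1.5,.049],x_scale=[.01,.01,.1,.01]); print(z,r.x[:2].round(4),np.degrees(r.x[2]).round(2),'R',r.x[3],(r.fun*1e3).round(1))
    ax=r.x[:2]
    P=[(176,264),(210,460),(158,292),(184,437),(75,300),(103,447),(25,287),(70,472)]
    q=[ray(c,((x+.5)/3-.5+180,(y+.5)/3-.5+100),.1945)[:2] for x,y in P]
    for a in range(0,8,2):
        d=q[a]-q[a+1]; m=(q[a]+q[a+1])/2
        print('len',np.linalg.norm(d).round(4),'normal az',np.degrees(np.arctan2(d[0],-d[1])).round(1),'mid az',np.degrees(np.arctan2(m[1]-ax[1],m[0]-ax[0])).round(1),'r',np.linalg.norm(m-ax).round(4))
s=get_state();print(s['clock'],s['tcp_pos'])
```

```text
0.182 [0.5705 0.114 ] 93.52 R 0.049063082684330725 [ 0.   0.1 -0.  -0.   0.  -0.   0.  -0. ]
len 0.0459 normal az 5.5 mid az 6.6 r 0.0344
len 0.034 normal az 5.5 mid az 6.1 r 0.0394
len 0.0346 normal az 5.0 mid az 5.9 r 0.0582
len 0.0439 normal az 7.2 mid az 6.3 r 0.0678
0.187 [0.5702 0.1129] 93.52 R 0.04820814596161403 [ 0.   0.1 -0.  -0.   0.  -0.   0.  -0. ]
len 0.0459 normal az 5.5 mid az 8.4 r 0.0349
len 0.034 normal az 5.5 mid az 7.7 r 0.0399
len 0.0346 normal az 5.0 mid az 7.0 r 0.0587
len 0.0439 normal az 7.2 mid az 7.3 r 0.0683
3.2 [0.55358087 0.12582015 0.30050137]
```

Run:
```python
from h import *
from workcell import get_state
s=get_state(); print(goal(s,[.570,.1125,.30],183.4),goal(s,[.570,.1125,.1985],183.4))
```

```text
(array([  0.5, -16.6, -13.1]), array([-4.23,  0.01,  0.  ])) (array([102. , -16.6, -13.1]), array([-4.23,  0.01,  0.  ]))
```

Call:
send_rows(
  plan=[
    [0,-8,-6,-2,0,0],
    [0,-16.6,-13.1,-4.2,0,0],
    [10,-16.6,-13.1,-4.2,0,0],
    [25,-16.6,-13.1,-4.2,0,0],
    [40,-16.6,-13.1,-4.2,0,0],
    [55,-16.6,-13.1,-4.2,0,0],
    [60,-16.6,-13.1,-4.2,0,0],
    [60,-16.6,-13.1,-4.2,0,0],
    [60,-16.6,-13.1,-4.2,0,0],
    [60,-16.6,-13.1,-4.2,0,0],
  ],
)

```text
clock: 4.45
tcp_pos: [0.5704, 0.1125, 0.2412]
orientation: [-0.485, 0.515, -0.485, -0.514]
wrist_force: [-0.6, 0.1, -0.1]
finger_gap: 0.0338
```

Run:
```python
from h import *
from workcell import get_state,viewer
s=get_state(); print(s['clock'],s['tcp_pos'],s['wrist_force'],s['finger_gap']);print(goal(s,[.570,.1125,.1985],183.4))
c=viewer.read_camera("wrist");cv2.imwrite("pics/wrist2.png",c['frame'])
```

```text
4.45 [0.57036908 0.11249937 0.24115031] [-0.58305934  0.12926735 -0.11871742] 0.03378928490762419
(array([42.6,  0.4,  0. ]), array([-0.03,  0.  ,  0.07]))
```

View pics/wrist2.png

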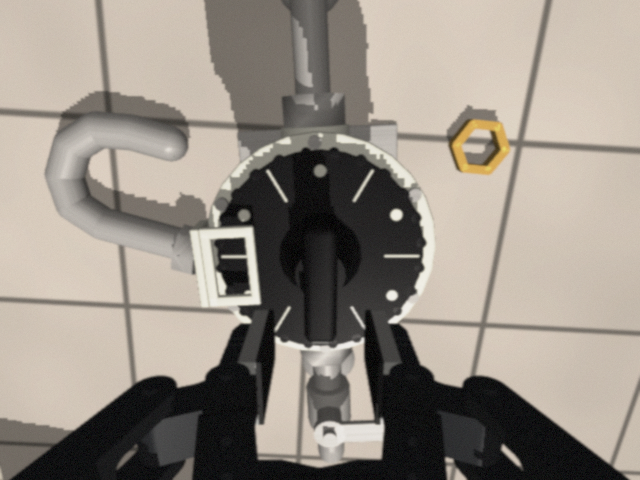

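Call:
send_rows(
  plan=[
    [8,0,0,0,0,0],
    [18,0,0,0,0,0],
    [28,0,0,0,0,0],
    [36,0,0,0,0,0],
    [42.5,0,0,0,0,0],
    [42.5,0,0,0,0,0],
    [42.5,0,0,0,0,0],
    [42.5,0,0,0,0,0],
    [42.5,0,0,0,0,0],
    [42.5,0,0,0,0,0],
  ],
)

```text
clock: 5.75
tcp_pos: [0.5701, 0.1125, 0.1982]
orientation: [-0.485, 0.515, -0.485, -0.514]
wrist_force: [0.1, 0.7, 0.7]
finger_gap: 0.0342
```

Call:
send_rows(
  plan=[
    [0,0,0,0,0,0],
    [0,0,0,0,0,0],
    [0,0,0,0,0,0],
    [0,0,0,0,0,0],
    [0,0,0,0,0,0],
    [0,0,0,0,0,0],
    [0,0,0,0,0,0],
    [0,0,0,0,0,0],
    [0,0,0,0,0,0],
    [0,0,0,0,0,0],
  ],
  claw=10,
  newtons=40,
)

```text
clock: 7.0
tcp_pos: [0.5701, 0.1125, 0.1982]
orientation: [-0.485, 0.515, -0.485, -0.514]
wrist_force: [-0.3, -1.1, 3.8]
finger_gap: 0.0144
```

Run:
```python
from h import *
from workcell import get_state,viewer
s=get_state(); print(s['clock'],s['tcp_pos'],s['wrist_force'],s['ft_torque'],s['finger_gap'])
c=viewer.read_camera("wrist");cv2.imwrite("pics/wrist3.png",c['frame'])
c=viewer.read_camera("scene");cv2.imwrite("pics/scene3.png",cv2.resize(c['frame'][170:370,170:430],(780,600)))
```

```text
7.0 [0.57005974 0.11248374 0.19817568] [-0.29563749 -1.06379089  3.79187073] [-0.0405998   0.07279986  0.04982975] 0.014389994044871252
```

View pics/scene3.png

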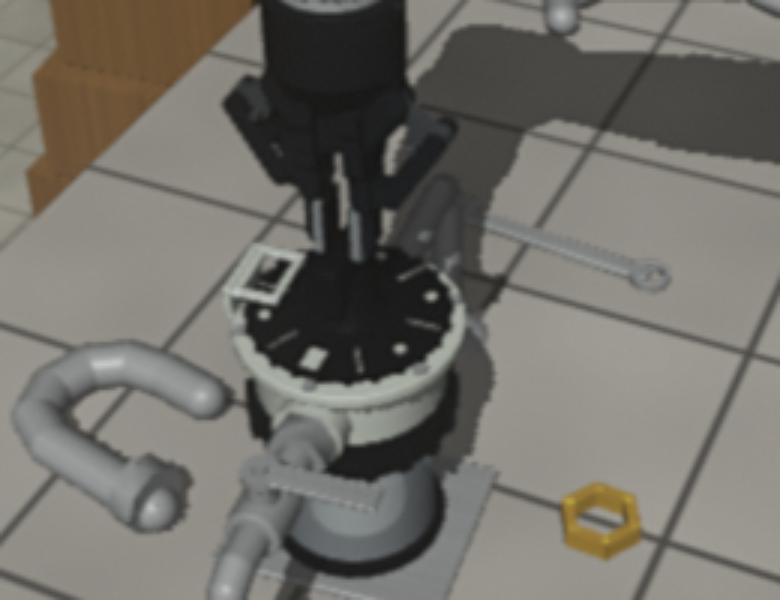

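View pics/wrist3.png

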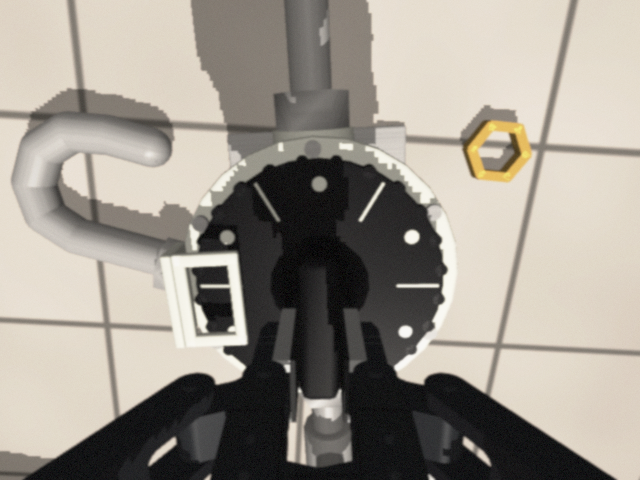

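Call:
send_rows(
  plan=[
    [0.5,0,0,0,0,0],
    [1,0,0,0,0,0],
    [1,0,0,0,0,0],
    [1,0,0,0,0,0],
    [1,0,0,0,0,0],
    [1,0,0,0,0,0],
    [1,0,0,0,0,0],
    [1,0,0,0,0,0],
    [1,0,0,0,0,0],
    [1,0,0,0,0,0],
  ],
)

```text
clock: 8.35
tcp_pos: [0.5702, 0.1125, 0.1979]
orientation: [-0.485, 0.515, -0.485, -0.514]
wrist_force: [-2.0, -0.9, 7.9]
finger_gap: 0.0141
```

Run:
```python
from h import *
from workcell import get_state,viewer
s=get_state(); print(s['clock'],s['tcp_pos'],s['wrist_force'],s['ft_torque'],s['finger_gap'])
```

```text
8.35 [0.57016471 0.11250736 0.19792605] [-2.04559806 -0.86673947  7.85211366] [-0.04193021  0.43189463  0.02417699] 0.014085716751696984
```

Call:
send_rows(
  plan=[
    [0.5,0,0,0,0,0],
    [0.9,0,0,0,0,0],
    [0.9,0,0,3,0,0],
    [0.9,0,0,6,0,0],
    [0.9,0,0,9,0,0],
    [0.9,0,0,10,0,0],
    [0.9,0,0,10,0,0],
    [0.9,0,0,10,0,0],
    [0.9,0,0,10,0,0],
    [0.9,0,0,10,0,0],
  ],
)

```text
clock: 9.6
tcp_pos: [0.5702, 0.1125, 0.1971]
orientation: [0.528, -0.471, 0.528, 0.47]
wrist_force: [-1.3, -0.7, 8.1]
finger_gap: 0.0143
```

Run:
```python
from h import *
from workcell import get_state,viewer
s=get_state(); print(s['clock'],s['tcp_pos'],s['wrist_force'],s['ft_torque'],s['finger_gap'])
M=tool(s).as_matrix(); print("jaw az",np.degrees(np.arctan2(M[1,1],M[0,1]))%360)
c=viewer.read_camera("wrist");cv2.imwrite("pics/wrist4.png",c['frame'])
```

```text
9.6 [0.57019742 0.11251116 0.19711138] [-1.26043176 -0.72775267  8.14506676] [-0.06625457  0.39112449  0.05773496] 0.014319068556782614
jaw az 173.37372910222766
```

View pics/wrist4.png

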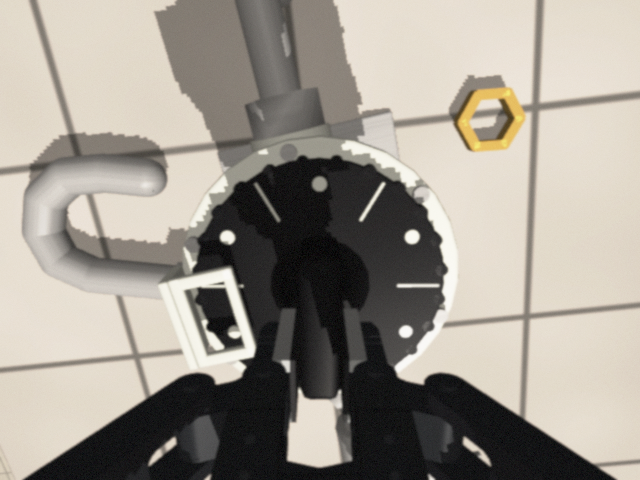

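Call:
send_rows(
  plan=[
    [0,0,0,4,0,0],
    [0,0,0,8,0,0],
    [0,0,0,13,0,0],
    [0,0,0,18,0,0],
    [0,0,0,23,0,0],
    [0,0,0,28,0,0],
    [0,0,0,33,0,0],
    [0,0,0,37,0,0],
    [0,0,0,40,0,0],
    [0,0,0,40,0,0],
  ],
)

```text
clock: 10.9
tcp_pos: [0.5703, 0.1125, 0.1972]
orientation: [0.658, -0.261, 0.657, 0.261]
wrist_force: [-2.2, 0.6, 8.1]
finger_gap: 0.0144
```

```bash
cat > st.py <<'E'
from h import *
from workcell import get_state,viewer
s=get_state(); print(s['clock'],s['tcp_pos'].round(5),s['wrist_force'].round(2),s['ft_torque'].round(3),s['finger_gap'].__round__(4))
M=tool(s).as_matrix(); print("mark az",np.degrees(np.arctan2(M[1,1],M[0,1]))%360-90)
E
python3 st.py
```

```text
10.9 [0.57031 0.11249 0.19715] [-2.2   0.55  8.11] [-0.058  0.324 -0.109] 0.0144
mark az 43.34778485955519
```

Call:
send_rows(
  plan=[
    [0,0,0,4,0,0],
    [0,0,0,8,0,0],
    [0,0,0,13,0,0],
    [0,0,0,18,0,0],
    [0,0,0,22,0,0],
    [0,0,0,23,0,0],
    [0,0,0,23,0,0],
    [-1.5,0,0,23,0,0],
    [-2.5,0,0,23,0,0],
    [-2.5,0,0,23,0,0],
  ],
)

```text
clock: 12.15
tcp_pos: [0.5702, 0.1124, 0.1983]
orientation: [0.696, -0.125, 0.696, 0.125]
wrist_force: [1.8, -0.4, 1.9]
finger_gap: 0.0144
```

```bash
python3 st.py
```

```text
12.15 [0.57017 0.11241 0.19829] [ 1.76 -0.39  1.93] [-0.108 -0.206  0.042] 0.0144
mark az 20.36835712452205
```

Call:
send_rows(
  plan=[
    [1.5,0,0,0,0,0],
    [2.5,0,0,0,0,0],
    [2.5,0,0,1.5,0,0],
    [2.5,0,0,3,0,0],
    [2.5,0,0,3.5,0,0],
    [2.5,0,0,3.5,0,0],
    [1,0,0,3.5,0,0],
    [0,0,0,3.5,0,0],
    [0,0,0,3.5,0,0],
    [0,0,0,3.5,0,0],
  ],
)

```text
clock: 13.4
tcp_pos: [0.5703, 0.1124, 0.1996]
orientation: [0.7, -0.104, 0.699, 0.104]
wrist_force: [-0.7, -0.2, 6.6]
finger_gap: 0.0146
```

```bash
python3 st.py
```

```text
13.4 [0.57028 0.11241 0.19961] [-0.75 -0.24  6.64] [-0.142  0.155 -0.008] 0.0146
mark az 16.86659309354056
```

Call:
send_rows(
  plan=[
    [1.5,0,0,0,0,0],
    [2.5,0,0,0,0,0],
    [2.5,0,0,1,0,0],
    [2.5,0,0,1.5,0,0],
    [2.5,0,0,1.5,0,0],
    [1,0,0,1.5,0,0],
    [0,0,0,1.5,0,0],
    [-1,0,0,1.5,0,0],
    [-2,0,0,1.5,0,0],
    [-2,0,0,1.5,0,0],
  ],
)

```text
clock: 14.65
tcp_pos: [0.5702, 0.1124, 0.2014]
orientation: [0.701, -0.095, 0.7, 0.094]
wrist_force: [-0.4, -0.7, 6.9]
finger_gap: 0.014
```

```bash
python3 st.py
```

```text
14.65 [0.57024 0.11243 0.20143] [-0.4  -0.74  6.87] [-0.146  0.078  0.055] 0.014
mark az 15.371543186592461
```

Still rising with the spring behind it, no twisting moment. I'll raise it the rest of the way.

Call:
send_rows(
  plan=[
    [-0.5,0,0,0,0,0],
    [-1,0,0,0,0,0],
    [-1.5,0,0,0,0,0],
    [-2,0,0,0,0,0],
    [-2.3,0,0,0,0,0],
    [-2.3,0,0,0,0,0],
    [-2.3,0,0,0,0,0],
    [-2.3,0,0,0,0,0],
    [-2.3,0,0,0,0,0],
    [-2.3,0,0,0,0,0],
  ],
)

```text
clock: 15.9
tcp_pos: [0.5702, 0.1124, 0.203]
orientation: [0.701, -0.095, 0.701, 0.095]
wrist_force: [0.8, -1.5, 5.3]
finger_gap: 0.0142
```

```bash
python3 st.py
```

```text
15.9 [0.57017 0.11244 0.20303] [ 0.83 -1.53  5.31] [-0.181 -0.202  0.098] 0.0142
mark az 15.37007568479676
```

Call:
send_rows(
  plan=[
    [0,0,0,0,0,0],
    [0,0,0,0,0,0],
    [0,0,0,0,0,0],
    [0,0,0,0,0,0],
    [0,0,0,0,0,0],
    [-10,0,0,0,0,0],
    [-30,0,0,0,0,0],
    [-50,0,0,0,0,0],
    [-70,0,0,0,0,0],
    [-90,0,0,0,0,0],
  ],
  claw=36,
)

```text
clock: 17.15
tcp_pos: [0.5701, 0.1125, 0.2945]
orientation: [0.701, -0.095, 0.7, 0.095]
wrist_force: [0.1, -0.0, 0.2]
finger_gap: 0.0359
```

Call:
send_rows(
  plan=[
    [-10,0,-30,0,0,0],
    [-20,0,-70,0,0,0],
    [-20,0,-110,0,0,0],
    [-20,0,-130,0,0,0],
    [-20,0,-130,0,0,0],
    [-20,0,-130,0,0,0],
    [-20,0,-130,0,0,0],
    [-20,0,-130,0,0,0],
    [-20,0,-130,0,0,0],
    [-20,0,-130,0,0,0],
  ],
)

```text
clock: 18.4
tcp_pos: [0.4447, 0.0781, 0.3127]
orientation: [0.701, -0.095, 0.701, 0.095]
wrist_force: [0.2, -0.5, 0.2]
finger_gap: 0.0365
```

```bash
python3 st.py
python3 - <<'E'
from h import *
from workcell import viewer
for n in("wrist","scene","top"):
    c=viewer.read_camera(n);cv2.imwrite(f"pics/{n}5.png",c['frame'])
a=cv2.imread("pics/scene5.png")[220:370,190:390]; cv2.imwrite("pics/scz5.png",cv2.resize(a,(800,600),interpolation=cv2.INTER_CUBIC))
E
```

```text
18.4 [0.44474 0.07806 0.31275] [ 0.15 -0.5   0.15] [-0.014 -0.006  0.004] 0.0365
mark az 15.377464580030832
```

View pics/wrist5.png

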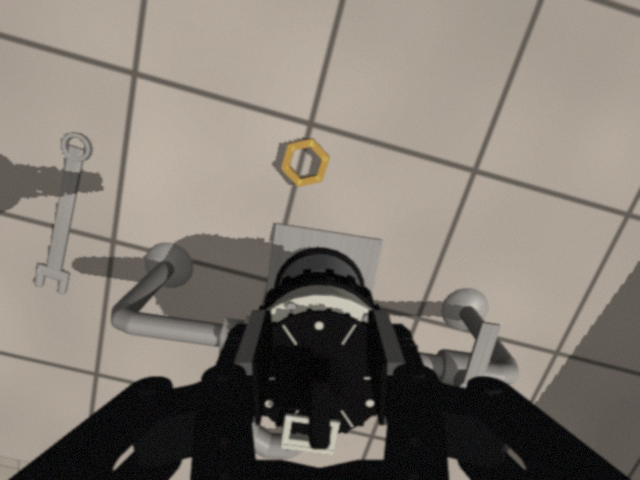

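View pics/scz5.png

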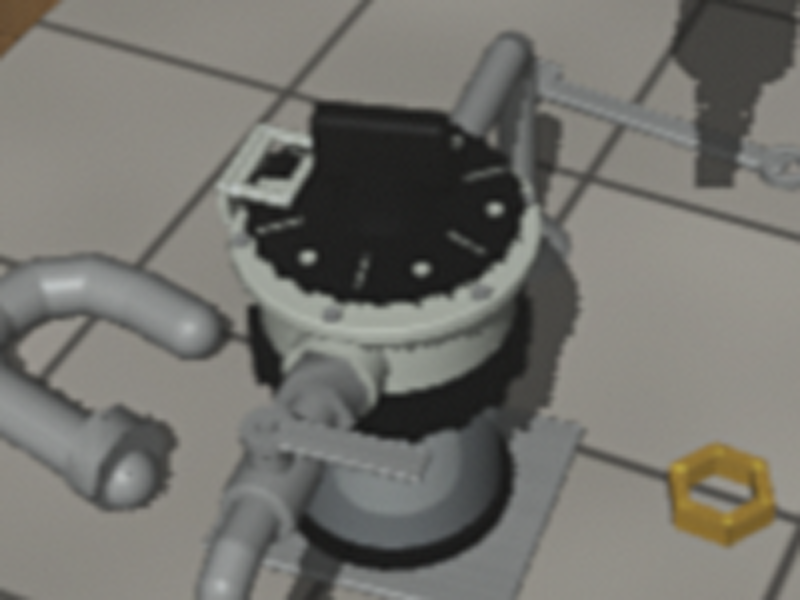

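View pics/top5.png

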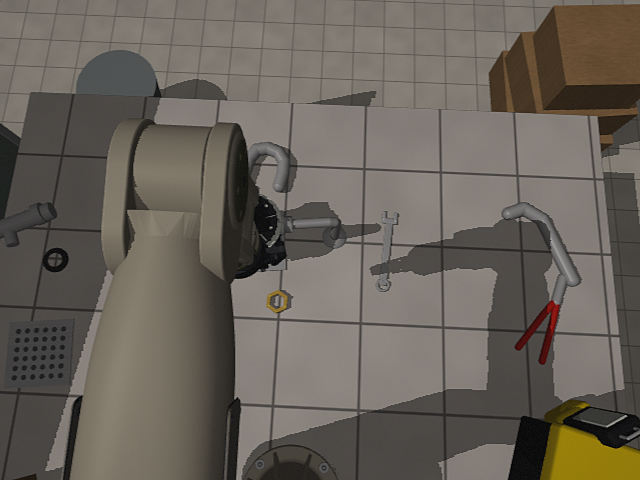

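Call:
send_rows(
  plan=[
    [0,40,0,0,0,0],
    [0,90,0,0,0,0],
    [0,140,0,0,0,0],
    [0,190,0,0,0,0],
    [0,240,0,0,0,0],
    [0,270,0,0,0,0],
    [0,270,0,0,0,0],
    [0,270,0,0,0,0],
    [0,270,0,0,0,0],
    [0,270,0,0,0,0],
  ],
)

```text
clock: 19.8
tcp_pos: [0.3735, 0.3376, 0.3131]
orientation: [0.701, -0.094, 0.701, 0.094]
wrist_force: [0.4, 0.4, -0.4]
finger_gap: 0.0359
```

```bash
python3 st.py
python3 - <<'E'
from h import *
from workcell import viewer
from scipy.optimize import least_squares
C={}
for n in("scene","top"):
    C[n]=viewer.read_camera(n);cv2.imwrite(f"pics/{n}6.png",C[n]['frame'])
a=C["top"]["frame"][150:290,150:350]; cv2.imwrite("pics/topz6.png",cv2.resize(a,(800,560),interpolation=cv2.INTER_CUBIC))
m=np.radians(15.4); P=[.570+.049*np.cos(m),.1125+.049*np.sin(m),.187]
for n in C: print(n,proj(C[n],P))
for n,box in (("top",(225,180,280,260)),("scene",(240,240,335,310))):
    for uv,a,wh in blobs(C[n],box,85,3):
        if a<60: print(n,uv.round(1),a,wh,ray(C[n],uv,.187).round(4),ray(C[n],uv,.182).round(4))
E
```

```text
19.8 [0.37346 0.33758 0.31311] [ 0.36  0.43 -0.44] [-0.024  0.005  0.045] 0.0359
mark az 15.284296356502182
scene [[257.87618348 266.76853595]]
top [[243.43685734 198.0482916 ]]
top [243.7 198.2] 22 [5 5] [0.617  0.1249 0.187 ] [0.6186 0.1258 0.182 ]
top [233.  204.7] 3 [3 2] [0.6016 0.1462 0.187 ] [0.6031 0.1472 0.182 ]
top [266.4 205.4] 4 [2 2] [0.6033 0.0761 0.187 ] [0.6048 0.0766 0.182 ]
top [225.7 214. ] 8 [3 3] [0.5808 0.1596 0.187 ] [0.5822 0.1606 0.182 ]
top [278.4 224.2] 5 [2 3] [0.5639 0.0484 0.187 ] [0.5652 0.0489 0.182 ]
top [228. 225.] 3 [3 1] [0.5572 0.1527 0.187 ] [0.5585 0.1537 0.182 ]
top [270.7 227.2] 4 [3 2] [0.5568 0.064  0.187 ] [0.5581 0.0645 0.182 ]
top [276.1 234.2] 29 [ 8 13] [0.5423 0.0517 0.187 ] [0.5435 0.0521 0.182 ]
top [230.  236.3] 8 [3 3] [0.5333 0.1464 0.187 ] [0.5345 0.1473 0.182 ]
top [264. 238.] 3 [3 3] [0.5331 0.0761 0.187 ] [0.5342 0.0767 0.182 ]
top [268.3 242.2] 7 [4 4] [0.5245 0.0666 0.187 ] [0.5257 0.0671 0.182 ]
top [252.5 243. ] 8 [4 3] [0.5214 0.099  0.187 ] [0.5225 0.0997 0.182 ]
top [275.9 258.1] 21 [8 3] [0.4922 0.0489 0.187 ] [0.4931 0.0493 0.182 ]
scene [312.7 254. ] 9 [3 5] [0.5442 0.0541 0.187 ] [0.5468 0.0485 0.182 ]
scene [313.3 271.8] 11 [4 3] [0.5228 0.0983 0.187 ] [0.5253 0.093  0.182 ]
scene [262.9 275. ] 3 [3 1] [0.5987 0.1413 0.187 ] [0.6018 0.1363 0.182 ]
scene [266.5 283.9] 12 [4 3] [0.5822 0.1588 0.187 ] [0.5851 0.154  0.182 ]
scene [294.9 286.8] 12 [5 3] [0.5352 0.146  0.187 ] [0.5377 0.1411 0.182 ]
scene [333.7 303.7] 5 [2 3] [0.4598 0.1569 0.187 ] [0.4618 0.1521 0.182 ]
```

View pics/topz6.png

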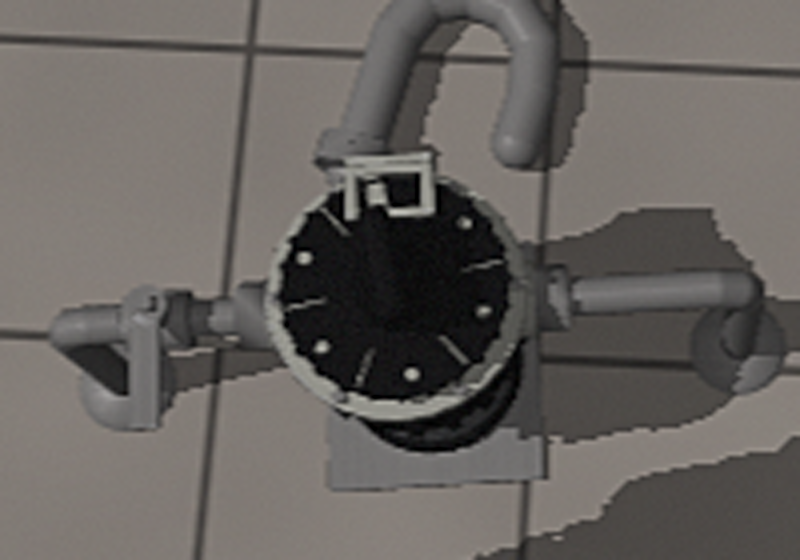

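View pics/top6.png

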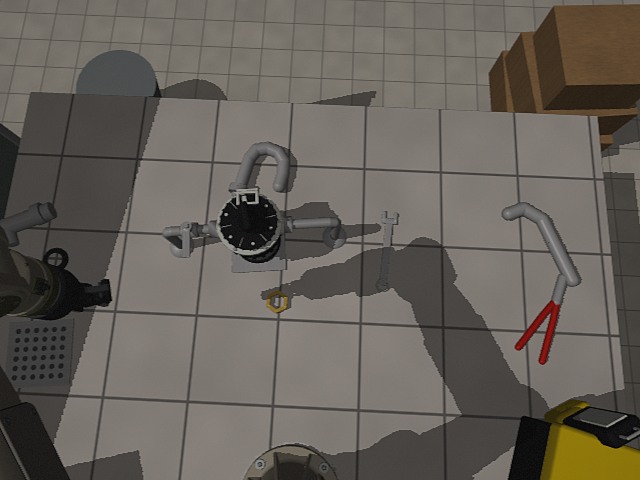

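```bash
python3 -c "
from workcell import job
print(job.hand_in())"
```

```text
the job is handed in; nothing more can be done
None
```

I turned the selector wheel to its service position, where it sprang up and locked. I handed the job in at about 20 s of the 58 s allowed; no verdict is reported.

**What I did:** I gripped the bar and pressed the wheel to about 6 mm down. I then turned it about 78° clockwise in all, past the other notch. Near the window I eased the wheel up at each step to feel for the notch. It was about 10° to the tap side of mid-window, within the 12° allowed. I let the spring lift the wheel there, opened the fingers and moved the arm clear.

**Last checks:**
- **Locked:** Before release, the tool had risen the full 5 mm and the spring push was down to about 5 N, as expected when fully up. After release, two camera views put the wheel's dots 187 mm above the ledge, its fully-up height. They were at 182 mm at the start.
- **Mark:** The bar mark shows in the window. It is off-centre towards the tap side, because the notch is there.
- **Forces:** The highest wrist reading between moves was about 8 N.
- **Surroundings:** The tap lever and the loose parts look unmoved in the before and after pictures; I checked these by eye only.

No check failed. The cameras disagreed with each other by 1–2 mm, which is within their stated calibration.

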